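# Clear the notions case and hold its lid open

### The arm

A 7-joint arm with a two-finger parallel gripper is mounted at the origin on the work surface. World frame = base frame: x ahead of the robot, y to its left, z up, the work surface at z = 0. Lengths are in m, angles in rad, forces in N, time in s.
With the tool pointing down it reaches from about 0.4 to 0.85 m from the base axis. Payload 10.4 kg.
Tool frame: the origin (TCP) lies on the centre line of the jaws, within the pads' length; the fingertips stand 8 mm ahead of it and the grasp point (between the pads) lies 11 mm behind it; x points along the fingers, y is the direction in which the jaws open and shut, and the axes are right-handed (so a half turn about x gives the same grasp; the last joint's range is limited). The gripper opens to 85 mm and grips with 20 to 120 N. Pads are 22 mm wide; open, the fingers measure 114 mm over their backs; the gripper's body (76 mm by 85 mm) begins 54 mm behind the grasp point. The pads swing forward as they close: fully open they stand 13 mm farther back than shut.
Start: joints at [-1.26, 0.332, -0.065, 1.46, 0.022, 1.35, -0.088], TCP at [0.205, 0.591, 0.239] pointing down, gripper open.
Joint ranges: [-2.6, 2.6], [-0.5, 2.12], [-1.47, 1.34], [0.16, 2.42], [-1.27, 4.41], [0.06, 2.06], [-2.6, 2.6]. Speed limits (rad/s): [2.22, 2.22, 2.79, 2.79, 3.14, 3.14, 3.14].

### API

Orientations are given as a unit quaternion [w, x, y, z].
In Python, from rig import bot gives the robot as it stands. The module is installed in compiled form; this text tells all that it offers. Calls block until the motion is done:
- bot.move_pose(position, orientation): joint-space move of the TCP to a pose.
- bot.move_straight(position, feed=0.15, attitude=None): straight line of the TCP; attitude=None keeps the orientation; feed is the mean speed in m/s.
- bot.goto_joints(angles): joint-space move.
- bot.gripper_open() and bot.close(): open the fingers fully, or close them until they stop; the grip force is fixed at half the most.
- bot.pause(seconds).
- bot.inverse_kinematics(position, orientation): joint angles nearest the present ones, or None.
- bot.state(): the state.
- bot.camera(name): name is "side" or "top"; returns (picture, depth): 480x640x3 uint8, red, green, blue; 480x640 float32, m along the optical axis (not along the pixel's ray), 0 where there is no reading.
- bot.get_calibration(name): a dict with "intrinsics" (3x3 intrinsics, pixels), "k1" (the pictures are not rectified: a ray, as slopes to the right and down, at radius r is drawn at 1 + k1 r^2 times it, then the intrinsics apply), "world_to_cam" (4x4, takes a point from world to camera coordinates). Camera axes: x right, y down, z forward; pixel columns grow to the right and rows downward; lengths in m; the calibration is good to about 2 mm. A picture is of the moment at which its call begins. get_calibration takes no time and is no camera call.
A pose or a line that the arm cannot do raises bot.MotionError and nothing moves.
- bot.job_done(): hands the job in, once; it reports no verdict.
The state is a dict: "clock": time; "joint_positions": joint angles; "qd": joint speeds; "joint_torque": joint torques, N m; "tool_pos": TCP position; "tcp_rot": TCP orientation; "contact_force": force on the tool from outside, world axes, zero at the start; "torque": the same for the moment, N m; "finger_gap": opening from 0.0 (shut) to 1.0 (fully open).
Only numpy, scipy, OpenCV 4.12 (cv2) and the standard library are available. Lean on these libraries where they do the work, as an engineer would, in place of code of your own. Each camera call takes 0.05 s, during which the arm holds its last target. There are 200 camera calls.

### The job

The spring lid of the wooden button case has a jar standing on it: take the jar off and set it down upright in the dark wooden tray without dropping it, and let go of it. Then open the lid to 60 degrees from closed (within 5) and keep holding it there with the gripper so that a customer can pick buttons; finish while holding, because the lid springs shut when let go. Leave the mug, the other jar and the tape measure where they are.

Things in the scene. Friction and masses are not known exactly. Their poses are not given: they have to be found in the camera images.
- case: Fixed wooden case, 200 (x) x 220 (y) x 90 mm high, six compartments of buttons inside, on the counter. Origin: centre of its underside; x points away from the lid's hinge (roughly away from the robot), y along the hinge, z up. It cannot be moved.
- lid (a joint): Opening angle of the case's pale wooden lid in rad: 0 closed and level, grows as the far edge rises towards the robot, stop at 1.75; 60 degrees is 1.047. The lid is 200 x 220 x 8 mm, 0.2 to 0.45 kg, its underside 90.5 mm over the counter when closed. Gravity and a spring shut it from every angle; holding it at the handle takes about 2 to 4 N.
- lid_hinge (a point): Point on the hinge axis, middle of the case's edge nearest the robot: case x = -100, y = 0, z = 90.5 mm. The axis runs along the case's y. The point turns with the lid: its x runs along the lid from hinge to free edge, its z is the lid's outward normal (up when closed).
- lid_handle (a point): Middle of the lid's steel handle bar: a round bar 12 mm thick, 100 mm long between its two end posts, along the case's y, near the lid's free edge. It lies 170 mm from the hinge along the lid and 43 mm off the lid's underside (35 mm above its top face), open underneath. Turns with the lid, same axes as lid_hinge; closed, it is 133.5 mm over the counter.
- jar: Loose jar standing on the lid on the half nearer the hinge, not under the handle: 52 mm diameter, 76 mm tall, 0.13 to 0.25 kg, clear with pink and yellow bands of contents and a black cap (50 mm diameter, top 16 mm). Origin: centre of its underside, z up.
- tray: Fixed open tray of dark wood, 160 (x) x 140 (y) mm, walls 25 mm high and 5 mm thick, floor 5 mm thick, empty, on the counter to the left or right of the case. Origin: centre of its underside, z up.
- mug: White ceramic mug, 76 mm rim diameter, 90 mm tall, handle on its y side; bystander on the other side of the case from the tray. Origin: centre of its underside.
- spare_jar: Other jar, 52 mm diameter, 76 mm tall, blue and green contents, white cap; bystander beyond the case. Origin: centre of its underside.
- tape: Yellow round tape measure, 56 mm diameter, 20 mm tall, lying flat; bystander beyond the case. Origin: centre of its underside.
Things that resemble listed ones, but are neither listed nor needed, are in the scene too. There is more than one size of the jar; the one meant has the size given above.

How it is judged:
By the outcome, as a careful person would: the job done as asked, in the order asked, and still so for the second after the job is handed in, while the arm keeps its last pose, push and grip.
It also fails if it takes over 54 s, if anything falls off the work surface, if the arm or the gripper's body presses on something with over 40 N, if the wrist force passes 120 N, or if a joint passes its speed limit or range.

## Working session

There is one attempt and no reset: what is moved stays moved. The work goes in short steps, each a Python script; the robot and the scene stay as the last script left them, time stands still between calls to the robot, and variables do not carry over. Pictures are saved under pics/ and viewed, about 8 in all and at most 12, crops included, and the job is handed in when it is done.

```bash
mkdir -p pics
cat > h.py <<'E'
import numpy as np, cv2
from rig import bot
def cal(n):
    c=bot.get_calibration(n); return np.array(c["intrinsics"]),c["k1"],np.array(c["world_to_cam"])
def slopes(n,uv):
    K,k,T=cal(n); return cv2.undistortPoints(np.array(uv,float).reshape(-1,1,2),K,np.array([k,0,0,0,0.])).reshape(-1,2)
def ray(n,uv):
    K,k,T=cal(n); s=slopes(n,uv); R=T[:3,:3]; o=-R.T@T[:3,3]
    return o,np.c_[s,np.ones(len(s))]@R
def onplane(n,uv,z):
    o,d=ray(n,uv); return o+d*((z-o[2])/d[:,2])[:,None]
def cloud(n,dep):
    v,u=np.mgrid[:480,:640]; o,d=ray(n,np.c_[u.ravel(),v.ravel()])
    return (o+d*dep.reshape(-1,1)).reshape(480,640,3)
def proj(n,p):
    K,k,T=cal(n); q=np.array(p,float).reshape(-1,3)
    return cv2.projectPoints(q,cv2.Rodrigues(T[:3,:3])[0],T[:3,3],K,np.array([k,0,0,0,0.]))[0].reshape(-1,2)
E
python3 - <<'E'
from h import *
for n in("side","top"):
    p,d=bot.camera(n); cv2.imwrite(f"pics/{n}0.png",p[...,::-1]); np.save(f"{n}0.npy",d)
    K,k,T=cal(n); print(n,K[0],K[1],k,ray(n,[[320,240]]),(d>0).mean())
print(bot.state())
E
```

```text
side [579.79454035   0.         317.75459603] [  0.         579.79454035 239.64480116] -0.17710138928944846 (array([0.45446304, 0.7921494 , 0.75784192]), array([[ 0.14894703, -0.77626477, -0.61257094]])) 0.996015625
top [572.38362281   0.         317.06197154] [  0.         572.38362281 239.77417931] -0.18246770628456413 (array([ 0.47287312, -0.01610492,  1.32303142]), array([[ 0.12617354,  0.02420938, -0.99172609]])) 0.9961393229166666
{'clock': 0.1, 'joint_positions': array([-1.25961602,  0.33279688, -0.06468501,  1.46086897,  0.02158075,
        1.34989143, -0.08851455]), 'qd': array([ 0.00122113, -0.00108282, -0.0021018 , -0.00248925, -0.00110549,
       -0.00038356,  0.00087348]), 'joint_torque': array([ 7.79696365e-04, -6.26747060e+01,  4.84167715e-02, -3.92427099e+01,
        1.62995554e-02,  6.98580159e-03,  5.40227276e-06]), 'tool_pos': array([0.20465811, 0.59019448, 0.23859725]), 'tcp_rot': array([ 0.69722218,  0.11702163,  0.69734062, -0.11791196]), 'contact_force': array([-0.16205059,  0.60754413,  0.08287063]), 'torque': array([ 0.01753794, -0.00213752,  0.03634349]), 'finger_gap': 0.9998133166390138}
```

View pics/top0.png

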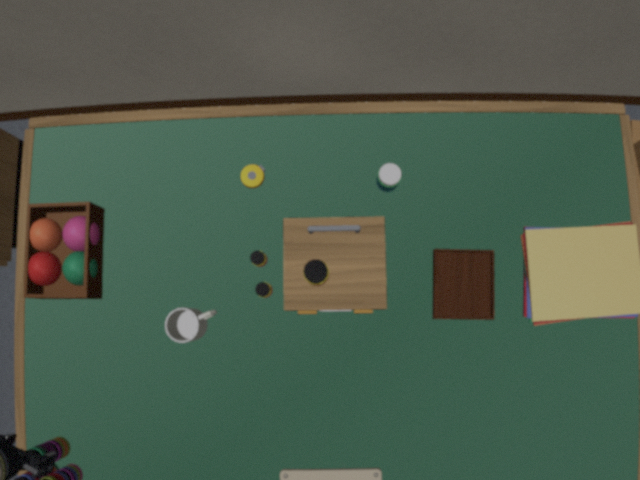

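View pics/side0.png

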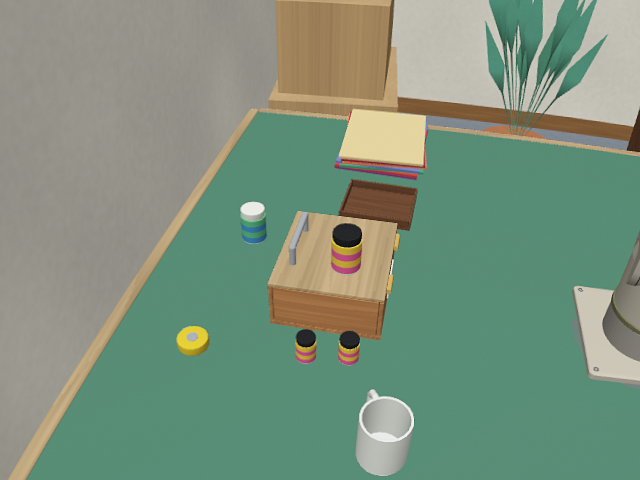

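The top view shows the case around (335,263), its handle bar at (308–360,229), and the jar's cap at (316,271). The tray is at (463,285), i.e. on the right, and the mug at (183,325). Two small decoy jars sit at (257,257) and (263,289). The side view agrees: the jar is at (347,248) on the lid and the handle at (299,238).

Run:
```python
from h import *
def img(n): return cv2.imread(f"pics/{n}0.png"),np.load(f"{n}0.npy")
for n in("top","side"):
    p,d=img(n); C=cloud(n,d); hsv=cv2.cvtColor(p,cv2.COLOR_BGR2HSV)
    def boxmask(x0,y0,x1,y1):
        m=np.zeros((480,640),bool); m[y0:y1,x0:x1]=1; return m
    J,H=((boxmask(290,250,345,295),boxmask(300,220,370,238)) if n=="top" else (boxmask(325,220,370,252),boxmask(280,205,315,270)))
    z=C[...,2]
    def rep(name,m):
        q=C[m]; v,u=np.nonzero(m); 
        if len(u)<5: print(n,name,len(u)); return
        r=cv2.minAreaRect(q[:,:2].astype(np.float32)); print(n,name,len(u),"uv",u.mean().round(1),v.mean().round(1),"med",np.median(q,0).round(4),"rect",np.round(r[0]+r[1]+(r[2],),4))
    cap=J&(p.max(2)<45); rep("cap",cap&(z>.16)); 
    v,u=np.nonzero(cap&(z>.16)); print(" caponplane",onplane(n,[[u.mean(),v.mean()]],.1745) )
    rep("bar",H&(z>.122)&(z<.15)); 
    if n=="top":
        m=H&(z>.122)&(z<.15); v,u=np.nonzero(m); q=onplane(n,np.c_[u,v],.1395); print(" bar plane rect",cv2.minAreaRect(q[:,:2].astype(np.float32)), q.mean(0))
        lid=boxmask(270,200,400,325)&(z>.085)&(z<.11); rep("lid",lid)
        c=max(cv2.findContours((boxmask(270,200,400,325)&(z>.08)).astype(np.uint8),0,1)[0],key=cv2.contourArea)
        q=onplane(n,c.reshape(-1,2),.0985); r=cv2.minAreaRect(q[:,:2].astype(np.float32)); print(" lid plane",r)
        t=boxmask(425,240,505,330)&(hsv[...,0]<25)&(hsv[...,1]>60)
        c=max(cv2.findContours(t.astype(np.uint8),0,1)[0],key=cv2.contourArea)
        q=onplane(n,c.reshape(-1,2),.025); print(" tray",cv2.minAreaRect(q[:,:2].astype(np.float32)))
        rep("mug",boxmask(150,295,205,345)&(z>.07)&(z<.11))
    else:
        o=None
    rep("lidtop",boxmask(270,200,400,300)&(z>.09)&(z<.107))
```

```text
top cap 353 uv 315.3 271.0 med [0.5564 0.0228 0.175 ] rect [5.5640e-01 2.3000e-02 4.0400e-02 4.0600e-02 8.9575e+01]
 caponplane [[0.5564016  0.02245674 0.1745    ]]
top bar 305 uv 334.5 227.7 med [ 0.6488 -0.0189  0.1383] rect [ 6.49900e-01 -1.68000e-02  1.09400e-01  1.28000e-02  8.96183e+01]
 bar plane rect ((0.6489366292953491, -0.016873452812433243), (0.012270134873688221, 0.10883134603500366), 0.07541269809007645) [ 0.64884958 -0.01792492  0.1395    ]
top lid 8656 uv 335.4 264.7 med [ 0.5766 -0.0225  0.0987] rect [ 5.75900e-01 -1.64000e-02  2.18500e-01  2.07800e-01  8.98361e+01]
 lid plane ((0.5756635069847107, -0.016076885163784027), (0.21791155636310577, 0.20722408592700958), 89.85657501220703)
 tray ((0.5311596989631653, -0.30920273065567017), (0.13921500742435455, 0.15758460760116577), 87.47880554199219)
top mug 370 uv 183.7 323.6 med [0.4543 0.3111 0.0881] rect [ 0.4501  0.3184  0.0757  0.0756 69.8016]
top lidtop 7498 uv 335.6 258.5 med [ 0.5907 -0.0238  0.0987] rect [ 5.89800e-01 -1.66000e-02  2.18500e-01  1.80300e-01  8.97187e+01]
side cap 535 uv 346.8 235.1 med [0.5557 0.031  0.1749] rect [0.4958 0.3934 0.0469 0.8004 9.2697]
 caponplane [[0.55536625 0.03043157 0.1745    ]]
side bar 308 uv 297.5 233.1 med [ 0.6481 -0.0038  0.1382] rect [ 6.4980e-01 -1.5100e-02  1.1020e-01  1.2600e-02  8.9808e+01]
side lidtop 7194 uv 337.1 259.4 med [0.5813 0.0177 0.0992] rect [ 5.75400e-01 -1.74000e-02  2.26200e-01  2.09300e-01  8.95839e+01]
```

```bash
cat >> h.py <<'E'
from scipy.spatial.transform import Rotation as Rt
S=.5**.5
QJ=[S,0,S,0]                       # down, jaws along y
HINGE=np.array([.4795,-.0165,.0905])
def lidpose(t,sgn,tilt=0,back=.011,r=(.170,.043)):
    """TCP pose gripping the bar with lid at t; tilt: tool lags lid by this angle"""
    c,s=np.cos(t),np.sin(t); bar=HINGE+[r[0]*c-r[1]*s,0,r[0]*s+r[1]*c]
    a=t-tilt; R0=np.array([[0,0,-1],[sgn,0,0],[0,-sgn,0]]).T.astype(float)
    R=Rt.from_euler('y',-a).as_matrix()@R0
    q=Rt.from_matrix(R).as_quat()[[3,0,1,2]]
    return bar+R[:,0]*back,q
E
python3 - <<'E'
from h import *
for p in([.556,.023,.26],[.556,.023,.124],[.531,-.309,.25],[.531,-.309,.032]):
    print(p,np.round(bot.inverse_kinematics(p,QJ),2))
for sg in(1,-1):
  for tilt in (0,.35):
    print(sg,tilt)
    for t in np.radians([0,30,60]):
        j=bot.inverse_kinematics(*lidpose(t,sg,tilt*t/1.05)); print(None if j is None else np.round(j,2))
bot.move_pose([.556,.023,.27],QJ)
bot.move_straight([.556,.023,.124],.12)
s=bot.state(); print(s["clock"],s["contact_force"],s["tool_pos"])
bot.close(); s=bot.state(); print(s["clock"],s["contact_force"],s["finger_gap"]*85)
p,d=bot.camera("side"); cv2.imwrite("pics/side1.png",p[...,::-1])
E
```

```text
[0.556, 0.023, 0.26] [-0.6   0.18  0.55  1.64 -0.09  1.35  1.53]
[0.556, 0.023, 0.124] [-0.57  0.3   0.52  1.81 -0.17  1.08  1.58]
[0.531, -0.309, 0.25] [-0.36  0.51  1.15  1.52 -0.46  1.42  2.38]
[0.531, -0.309, 0.032] [-0.22  0.69  0.91  1.73 -0.62  1.04  2.48]
1 0
[-0.49  0.52  0.6   1.56 -0.31  1.16  0.18]
[-0.79 -0.04  0.72  2.05  0.11  0.6  -0.13]
None
1 0.35
[-0.49  0.52  0.6   1.56 -0.31  1.16  0.18]
[-0.74  0.08  0.72  1.91 -0.06  0.83  0.  ]
[-0.79 -0.46  0.56  2.28  0.64  0.64 -0.6 ]
-1 0
[-0.86  0.89  1.31  1.57 -0.88  1.37 -2.59]
None
None
-1 0.35
[-0.86  0.89  1.31  1.57 -0.88  1.37 -2.59]
None
[ 1.08 -0.45 -0.91  2.22 -0.77  0.6  -2.54]
3.8417 [0.02143524 0.29566322 0.54589445] [0.55647371 0.02298544 0.12469715]
4.25 [-0.80603887 -0.41481122  4.58049435] 50.825807364999335
```

View pics/side1.png

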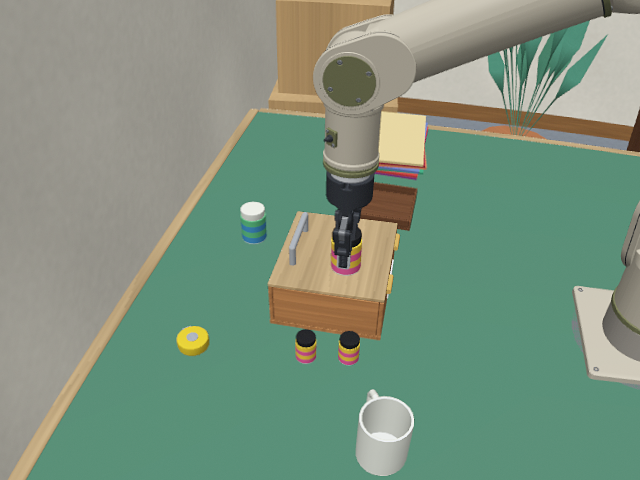

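The picture shows the jar held between the fingers at (345,250); the gap of 51 mm fits the jar. Next I lift it and place it in the tray.

Run:
```python
from h import *
bot.move_straight([.556,.023,.25],.15)
s=bot.state(); f0=s["contact_force"]; print(s["clock"],f0,s["finger_gap"]*85)
bot.move_pose([.531,-.309,.22],QJ)
bot.move_straight([.531,-.309,.040],.12)
f0=bot.state()["contact_force"][2]
z=.036
while z>.026:
    bot.move_straight([.531,-.309,z],.05); s=bot.state(); f=s["contact_force"][2]
    if f-f0>1.5: break
    z-=.0015
print(z,f0,f,s["clock"],s["finger_gap"]*85,s["tool_pos"])
p,d=bot.camera("side"); cv2.imwrite("pics/side2.png",p[200:440,250:570,::-1][:0] if 0 else p[...,::-1])
```

```text
5.2917 [ 0.5225057   0.30952148 -1.09818253] 50.4702485752558
0.03149999999999999 -1.3396043900006716 4.249585169686016 9.2083 50.35887017831707 [ 0.53113912 -0.30916842  0.03194003]
```

View pics/side2.png

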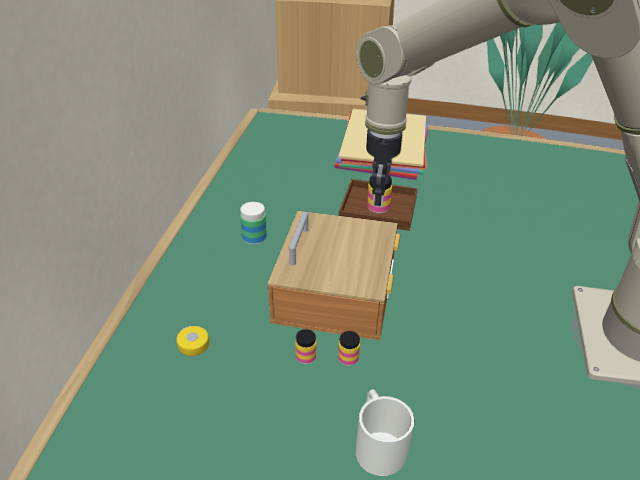

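The jar stands in the tray at (379,195). Next I release, retreat and check, then look for a feasible tool attitude for the lid arc.

Run:
```python
from h import *
bot.gripper_open(); bot.pause(.2)
bot.move_straight([.531,-.309,.20],.15)
bot.move_pose(*[lidpose(0,1,0.3,back=-.10)[k] for k in(0,1)])
s=bot.state(); print(s["clock"],s["contact_force"],np.round(s["joint_positions"],2))
p,d=bot.camera("top"); cv2.imwrite("pics/top3.png",p[...,::-1])
for tilt in (0,.2,.3,.4,.5,.6,.7,.8):
    print(tilt)
    for t in np.radians([0,20,40,50,60]):
        j=bot.inverse_kinematics(*lidpose(t,1,tilt)); print("  ",None if j is None else np.round(j,2))
```

```text
12.8833 [-0.63914729 -0.15726281  0.31330927] [-0.48  0.86  0.95  1.01 -0.58  1.83  0.29]
0
   [-0.74  0.68  1.01  1.57 -0.59  1.23  0.37]
   [-1.11  0.32  1.24  1.9  -0.44  0.82  0.31]
   [-0.83 -0.26  0.68  2.22  0.52  0.47 -0.49]
   [-0.43 -0.33  0.29  2.36  0.7   0.28 -0.7 ]
   None
0.2
   [-0.62  0.81  0.96  1.37 -0.59  1.49  0.35]
   [-0.93  0.47  1.13  1.72 -0.5   1.1   0.34]
   [-1.3  -0.32  1.1   2.07  0.52  0.78 -0.45]
   [-0.84 -0.36  0.65  2.23  0.57  0.59 -0.53]
   [-0.48 -0.44  0.31  2.39  0.66  0.39 -0.65]
0.3
   [-0.57  0.87  0.94  1.27 -0.59  1.61  0.34]
   [-0.85  0.54  1.09  1.63 -0.52  1.23  0.34]
   [-1.41 -0.26  1.24  1.99  0.39  0.87 -0.33]
   [-0.93 -0.33  0.74  2.15  0.47  0.71 -0.44]
   [-0.71 -0.46  0.49  2.32  0.66  0.57 -0.62]
0.4
   [-0.51  0.94  0.92  1.16 -0.59  1.73  0.33]
   [-0.77  0.61  1.06  1.54 -0.53  1.36  0.34]
   [-1.33  0.04  1.33  1.9  -0.05  0.93  0.01]
   [-0.72 -0.2   0.59  2.07  0.23  0.78 -0.24]
   [-0.84 -0.45  0.61  2.25  0.6   0.7  -0.56]
0.5
   [-0.46  1.    0.89  1.06 -0.58  1.85  0.31]
   [-0.71  0.68  1.03  1.44 -0.53  1.49  0.34]
   [-1.18  0.24  1.29  1.82 -0.29  1.07  0.2 ]
   [-1.39 -0.4   1.12  2.    0.53  1.   -0.45]
   [-0.94 -0.42  0.7   2.17  0.53  0.81 -0.49]
0.6
   [-0.4   1.07  0.87  0.94 -0.58  1.97  0.3 ]
   [-0.64  0.75  1.    1.35 -0.54  1.61  0.34]
   [-1.05  0.36  1.23  1.73 -0.37  1.21  0.26]
   [-1.42 -0.24  1.25  1.92  0.31  1.04 -0.27]
   [-0.95 -0.35  0.73  2.09  0.4   0.89 -0.38]
0.7
   [-0.25  1.06  0.54  0.82 -0.37  2.05  0.16]
   [-0.58  0.81  0.97  1.25 -0.54  1.72  0.33]
   [-0.94  0.44  1.17  1.65 -0.42  1.33  0.29]
   [-1.3   0.09  1.33  1.84 -0.1   1.11  0.06]
   [-0.73 -0.2   0.6   2.01  0.19  0.96 -0.21]
0.8
   None
   [-0.53  0.88  0.94  1.15 -0.54  1.84  0.33]
   [-0.85  0.52  1.12  1.56 -0.44  1.46  0.31]
   [-1.14  0.28  1.28  1.76 -0.29  1.24  0.21]
   [-1.47 -0.46  1.15  1.95  0.53  1.19 -0.46]
```

View pics/top3.png

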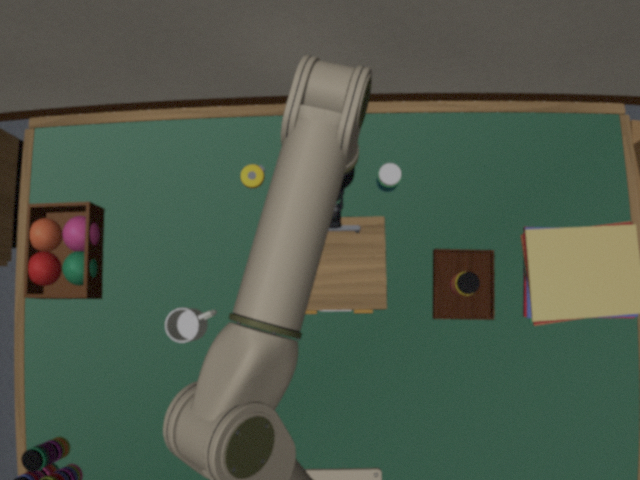

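The jar stands upright in the tray at (467,283), and the bystanders haven't moved. I'll pull the elbow in so the lid arc stays within joint range.

Run:
```python
from h import *
bot.goto_joints([-.35,.72,.58,1.0,-.33,1.78,.17])
print(bot.state()["tool_pos"],lidpose(0,1,.45,back=-.10)[0])
bot.move_pose(*lidpose(0,1,.45,back=-.10))
s=bot.state(); print(s["clock"],s["contact_force"],np.round(s["joint_positions"],2))
for g in (0,.15,.25):
    print(g)
    for t in np.radians([0,20,40,50,60]):
        j=bot.inverse_kinematics(*lidpose(t,1,.45+g*t/1.047)); print("  ",None if j is None else np.round(j,2))
p,d=bot.camera("side"); cv2.imwrite("pics/side4.png",p[...,::-1])
```

```text
[ 0.67837659 -0.00696201  0.25302304] [ 0.69299655 -0.0165      0.22354471]
13.8083 [0.21647543 0.98079935 0.45970619] [-0.24  0.94  0.56  0.74 -0.38  2.    0.14]
0
   [-0.33  0.86  0.56  1.1  -0.35  1.73  0.18]
   [-0.5   0.5   0.63  1.48 -0.28  1.36  0.16]
   [-0.7   0.07  0.68  1.85 -0.05  0.99 -0.01]
   [-0.72 -0.16  0.6   2.03  0.18  0.83 -0.2 ]
   [-0.53 -0.33  0.37  2.2   0.32  0.68 -0.33]
0.15
   [-0.33  0.86  0.56  1.1  -0.35  1.73  0.18]
   [-0.48  0.53  0.63  1.43 -0.29  1.43  0.17]
   [-0.66  0.16  0.68  1.76 -0.11  1.11  0.04]
   [-0.74 -0.06  0.66  1.93  0.07  0.97 -0.11]
   [-0.68 -0.26  0.52  2.09  0.25  0.85 -0.27]
0.25
   [-0.33  0.86  0.56  1.1  -0.35  1.73  0.18]
   [-0.47  0.56  0.62  1.4  -0.3   1.47  0.17]
   [-0.64  0.21  0.67  1.7  -0.14  1.19  0.07]
   [-0.72  0.01  0.67  1.86  0.01  1.06 -0.05]
   [-0.73 -0.2   0.6   2.01  0.19  0.96 -0.21]
```

View pics/side4.png

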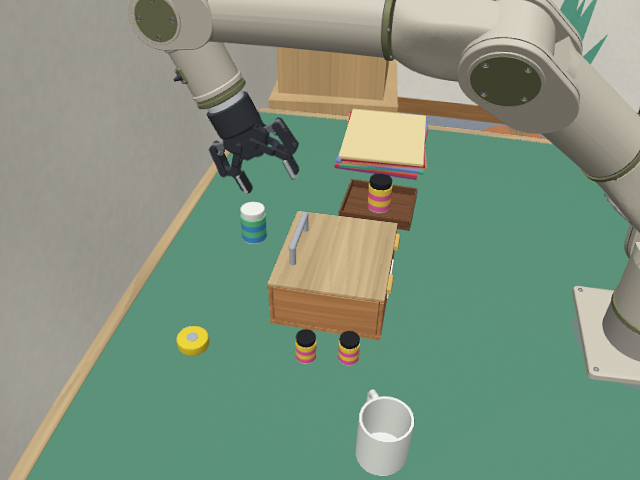

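The gripper is tilted and open above the bar, with the tips at (245,190) and (293,173), and the way down is clear. The constant-tilt arc is feasible, so I go down and grip.

Run:
```python
from h import *
P,q=lidpose(0,1,.45)
bot.move_straight(P,.08)
s=bot.state(); print(s["clock"],s["contact_force"])
bot.close(); s=bot.state(); print(s["clock"],s["contact_force"],s["finger_gap"]*85,s["tool_pos"],P)
p,d=bot.camera("side"); cv2.imwrite("pics/side5.png",cv2.resize(p[150:330,180:420,::-1],None,fx=2.5,fy=2.5))
```

```text
15.3917 [-0.70167105 -0.48032536 -1.2083619 ]
16.075 [ 0.17315215 -0.11462935 -0.17149654] 9.80248532438803 [ 0.64477262 -0.0165048   0.12364272] [ 0.64471538 -0.0165      0.12359508]
```

View pics/side5.png

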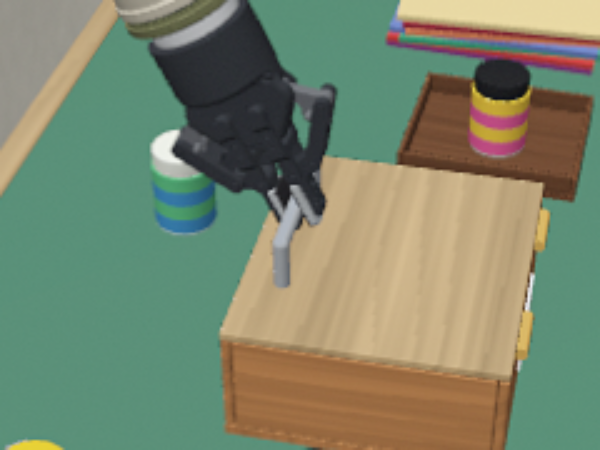

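The fingers hold the bar at about (295,200) in the crop, and the gap of about 10 mm fits the 12 mm bar. I'll open the lid in small arc steps while watching the force.

Run:
```python
from h import *
for a in list(range(6,61,6)):
    P,q=lidpose(np.radians(a),1,.45); bot.move_straight(P,.06,q)
    s=bot.state(); f=s["contact_force"]; print(a,round(s["clock"],2),f.round(1),np.round(s["torque"],1),round(s["finger_gap"]*85,2),np.round(s["joint_positions"],2)[1])
    if np.linalg.norm(f)>30: print("stop"); break
bot.pause(.3)
for n in("side","top"):
    p,d=bot.camera(n); cv2.imwrite(f"pics/{n}6.png",p[...,::-1]); np.save(f"{n}6.npy",d)
```

```text
6 16.57 [ 0.9 -0.8 -1.5] [-0.2 -0.7  0. ] 9.9 0.75
12 17.01 [ 2.4 -0.5 -0.1] [-0.1 -0.7 -0. ] 9.89 0.64
18 17.45 [ 2.5 -0.9 -1.3] [-0.  -0.7 -0.1] 10.02 0.53
24 17.89 [ 2.2 -0.3  0.5] [ 0.  -0.6 -0.1] 9.96 0.42
30 18.33 [4.4 0.6 0.6] [ 0.2 -0.6 -0. ] 10.07 0.3
36 18.77 [3.3 2.6 0.6] [ 0.3 -0.5  0. ] 9.97 0.17
42 19.22 [3.5 2.6 2.4] [ 0.6 -0.5  0.1] 10.08 0.03
48 19.66 [3.1 3.1 2.7] [ 0.8 -0.5  0.3] 9.97 -0.11
54 20.1 [4.  6.3 3.1] [ 0.9 -0.3  0.5] 9.84 -0.24
60 20.54 [3.5 6.2 3.4] [ 1.  -0.2  0.7] 9.69 -0.35
```

View pics/side6.png

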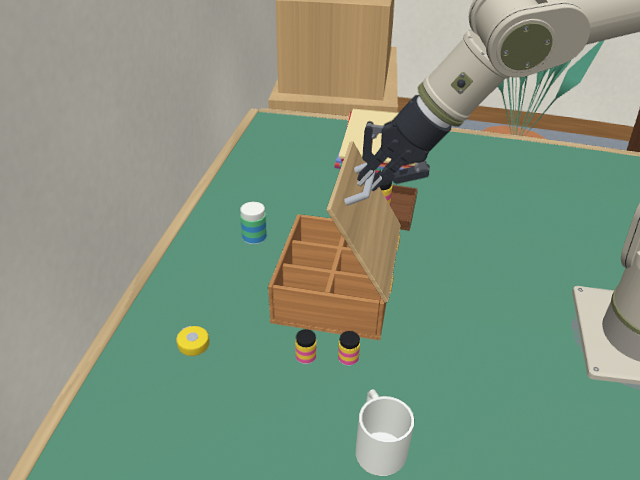

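The lid is open and held at the handle at (365,190). I'll measure its angle by fitting a plane to its outer face.

Run:
```python
from h import *
for n in("side","top"):
    d=np.load(n+"6.npy"); p=cv2.imread(f"pics/{n}6.png"); C=cloud(n,d)
    hsv=cv2.cvtColor(p,cv2.COLOR_BGR2HSV)
    m=(hsv[...,1]>50)&(hsv[...,0]>8)&(hsv[...,0]<25)&(C[...,2]>.115)&(C[...,2]<.26)&(abs(C[...,1]+.0165)<.1)&(C[...,0]>.44)&(C[...,0]<.6)
    m=cv2.erode(m.astype(np.uint8),np.ones((3,3)))>0
    q=C[m]; print(n,len(q))
    if len(q)<60: continue
    for _ in range(4):
        c=q.mean(0); nv=np.linalg.svd(q-c)[2][2]; r=(q-c)@nv; q=q[abs(r)<max(.002,1.5*r.std())]
    nv*=np.sign(nv[2]); print(len(q),nv,r.std(),"angle",np.degrees(np.arctan2(-nv[0],nv[2])),"dist hinge",(HINGE-c)@nv)
d=np.load("top6.npy");
for nm,xyz in(("jar",(.531,-.309,.081)),("mug",(.450,.318,.09))): print(nm,proj("top",[xyz]))
a=cv2.imread("pics/top0.png").astype(int);b=cv2.imread("pics/top6.png").astype(int)
for nm,(u,v) in dict(mug=(183,325),spare=(390,175),tape=(252,176),s1=(257,257),s2=(263,289)).items(): print(nm,abs(a-b)[v-20:v+20,u-20:u+20].mean().round(2))
s=bot.state(); print(s["clock"],s["contact_force"],s["finger_gap"]*85,abs(s["qd"]).max())
```

```text
side 2980
2971 [-0.85967964  0.00473622  0.51081159] 0.0006380371543846966 angle 59.28171367050036 dist hinge -0.008947223655022834
top 2841
2576 [-0.8598006   0.00367651  0.5106167 ] 0.0009574632415425844 angle 59.29485324184582 dist hinge -0.008639252882990065
jar [[468.87537704 282.51998745]]
mug [[181.91706772 324.53111296]]
mug 2.44
spare 2.51
tape 2.42
s1 2.74
s2 3.99
20.9417 [2.04139085 6.09760259 2.99186743] 9.884982750106227 0.0019218015276340535
```

View pics/top6.png

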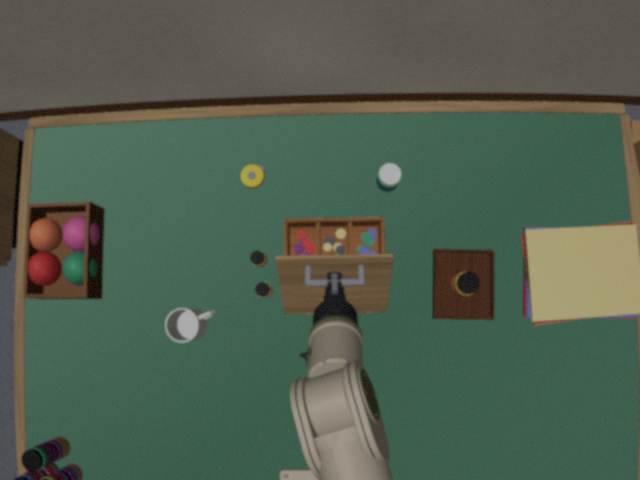

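The lid measures 59.3° in both views. The jar is upright in the tray at (467,283), and the mug, spare jar and tape are unmoved. The grip is steady, so I hand in.

```bash
python3 -c "
from rig import bot
bot.job_done()"
```

```text
the job is handed in; nothing more can be done
```

I took the jar off the lid, set it down upright in the tray and let go. Then I gripped the handle bar, opened the lid, and handed in while still holding it, at about 21 s on the clock.

- **Lid angle:** plane fits to the lid's outer face gave 59.3° in both camera views, against the 60° asked for.
- **Grip:** the arm was at rest and the force on the tool was about 7 N. Most of that was a 6 N sideways force along the bar, probably from a slight misalignment.
- **Jar:** it stands at the tray centre, within about 2 pixels of where I aimed.
- **Bystanders:** the mug, the other jar and the tape measure looked unchanged between the first and last top pictures. One of the two small decoy jars differed slightly more than the rest (4.0 against about 2.5 grey levels). It showed no visible movement, so I put that down to shadow.

No check failed.

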